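# House the crumb scraper and hold its block in the tray corner

## Task

Take the crumb scraper out of the drying rack and slide its blade fully down into the slot of the dark wooden holder block, while the block is still standing out on the tray. Then push the block, with the scraper in it, into the tray's corner, flat on the tray, so that one long side touches the far rail and one end touches the left rail, and finish while still holding and pressing it against both rails, so that its place can be marked. Leave the water tumbler and the pepper mill where they stand.

Things in the scene. Friction and masses are not known exactly. Their poses are not given: they have to be found in the camera images.
- scraper: crumb scraper, loose, 0.12 kg: upright steel blade 4 mm thick (its x), 80 broad (its y), 52 tall, with a flat-sided light-wood handle along the top, 20 thick (x), 84 long (y), 24 tall. Origin: middle of the blade's bottom edge, z up. Handle centre 62 mm, handle top 74 mm above the origin. Starts blade down in the rack.
- rack: wooden drying rack, fixed to the table, 64 x 96 x 42 mm. Origin: centre of its underside. A slot 6 mm wide (across x), 86 mm long (along y) runs down to 10 mm above the table and is open at the top; the scraper's blade stands 32 mm deep in it and is drawn straight up.
- block: dark wooden holder block, loose, 0.3 to 0.56 kg, 60 (its x) x 100 (its y) x 48 mm tall. Origin: centre of its underside. In its top a centred slot, 8 mm wide (x), 88 mm long (y), 32 mm deep. Fully home, the scraper's origin is 16 mm above the block's and its handle 66 to 90 mm above the block's underside; either way round is fine. Starts on the tray, away from the rails.
- tray: wooden service tray, fixed, 220 (its x) x 300 mm (its y). Origin: centre of its underside; floor 6 mm above the table. Rigid rails, 12 mm thick, 18 mm above the tray floor, on two sides only: far rail along the +x side, inner face at x = +98 mm; left rail along the +y side, inner face at y = +138 mm. The other sides are open.
- rail_far: the far rail of the tray (+x side); its origin coincides with the tray's origin
- rail_left: the left rail of the tray (+y side); its origin coincides with the tray's origin
- corner_seat (a point): point on the tray floor where the block's origin lies when the block is home in the corner: 30 mm from the far rail's face and 50 mm from the left rail's face; axes as the tray's
- tumbler: clear stemless water glass, 73 mm across, 88 mm tall, loose, a bystander. Origin: centre of its underside
- pepper_mill: turned wooden pepper mill, 57 mm across, 191 mm tall, loose, a bystander. Origin: centre of its underside
Things that resemble listed ones, but are neither listed nor needed, are in the scene too. What is shaped like the scraper but blue or pink is not meant. Leave any yellow look-alike of the block alone.

How it is judged (in metres and radians):
On the way:
1. the scraper is fully down in the block's slot, the block still at least 40 mm away from its place in the corner (z of scraper in the frame of block between 0.012 and 0.021 m and horizontal distance between scraper and block below 0.01 m and angle between the y axis of scraper and the y axis of block, either way round below 0.12 rad and angle between scraper's own z axis and vertical below 0.2 rad and horizontal distance between block and corner_seat above 0.04 m), for 0.2 s.
At the end, for the whole second after the job is handed in: Scraper within 5 mm of the slot floor, upright; block flat on the tray in the corner, long side along the far rail, within 4 mm and 0.05 rad of home, at rest, pressing each rail with over 1 N, while the fingers hold or press block or scraper with over 1 N (z of scraper in the frame of block between 0.012 and 0.021 m and horizontal distance between scraper and block below 0.01 m and angle between the y axis of scraper and the y axis of block, either way round below 0.12 rad and angle between scraper's own z axis and vertical below 0.2 rad and x of block in the frame of corner_seat between -0.004 and 0.004 m and y of block in the frame of corner_seat between -0.004 and 0.004 m and z of block in the frame of corner_seat below 0.003 m and angle between block's own z axis and vertical below 0.05 rad and angle between the y axis of block and the y axis of tray, either way round below 0.05 rad and contact force between block and rail_far above 1 N and contact force between block and rail_left above 1 N and (contact force between the fingers and block above 1 N or contact force between the fingers and scraper above 1 N) and linear speed of block below 0.02 m/s); the arm keeps its last pose, push and grip.
It fails at once if the tumbler is moved more than 25 mm or tipped (distance of tumbler from where it was at the start of the episode above 0.025 m or angle between tumbler's own z axis and vertical above 0.3 rad).
It fails at once if the pepper mill is moved more than 25 mm or tipped (distance of pepper_mill from where it was at the start of the episode above 0.025 m or angle between pepper_mill's own z axis and vertical above 0.3 rad).
It also fails if it takes over 64 s, if anything falls off the work surface, if the arm or the gripper's body presses on something with over 40 N, if the wrist force passes 120 N, or if a joint passes its speed limit or range.

## Robot

A 7-joint arm with a two-finger parallel gripper is mounted at the origin on the work surface; the furniture and walls round the work are solid. World frame = base frame: x ahead of the robot, y to its left, z up, the work surface at z = 0. Lengths are in mm, angles in rad, forces in N, time in s.
With the tool pointing down it reaches from about 400 to 875 mm from the base axis. Payload 19.3 kg.
Tool frame: the origin (TCP) lies at the very end of the fingers, on their centre line; the grasp point (between the pads) lies 19 mm behind it (grip_point_offset is the z of the grasp point in the tool frame, in mm); z points along the fingers, y is the line along which they close (so a half turn about z gives the same grasp; the last joint's range is limited). The gripper opens to 85 mm and grips with 20 to 120 N. Pads are 22 mm wide; open, the fingers measure 114 mm over their backs; the gripper's body (76 mm by 85 mm) begins 54 mm behind the grasp point. The pads swing forward as they close: fully open they stand 13 mm farther back than shut.
Start: joints at [-1.412, 0.521, -0.036, 1.599, 0.021, 1.021, -0.113], TCP at [141.775, 608.699, 231.291] pointing down, gripper open.
Joint ranges: [-2.91, 2.91], [-0.3, 2.13], [-1.5, 1.42], [0.17, 2.43], [-1.26, 4.41], [0.16, 1.93], [-2.52, 2.52]. Speed limits (rad/s): [1.89, 1.89, 2.39, 2.39, 3.01, 3.01, 3.01].

## Interface

Orientations are given as a 3x3 rotation matrix whose columns are the frame's x, y, z axes.
In Python, from workcell import movep, movel, goto_joints, open_gripper, clamp, wait, inverse_kinematics, read_state, camera, PlanningError, finish_job, grip_point_offset gives the robot as it stands. Calls block until the motion is done:
- movep(position, orientation): joint-space move of the TCP to a pose.
- movel(position, frame=None, max_speed=150, guard=None): straight line of the TCP; frame=None keeps the orientation; max_speed is the mean speed in mm/s. With guard (N) it stops when the force on the tool has changed by that much, and returns True; else False.
- goto_joints(angles): joint-space move.
- open_gripper() and clamp(): open the fingers fully, or close them until they stop; the grip force is fixed at half the most.
- wait(seconds).
- inverse_kinematics(position, orientation): joint angles nearest the present ones, or None.
- read_state(): the state.
- camera(name): name is "side" or "top"; returns a dict with "image" (480x640x3 uint8, blue, green, red), "range_z" (480x640 float32, mm along the optical axis (not along the pixel's ray), 0 where there is no reading), "fx", "fy", "cx", "cy" (pixels), "cam_to_world" (4x4, takes a point from camera to world coordinates). Camera axes: x right, y up, looking along -z (the intrinsics and any distortion apply to the point x, -y, -z); pixel columns grow to the right and rows downward; lengths in mm; the calibration is good to about 2 mm. A picture is of the moment at which its call begins.
A pose or a line that the arm cannot do raises PlanningError and nothing moves.
- finish_job(): hands the job in; it is judged then, once.
The state is a dict: "time": time; "qpos": joint angles; "qvel": joint speeds; "joint_efforts": joint torques, N m; "eef_pos": TCP position; "tool_rot": TCP orientation; "ft_force": force on the tool from outside, world axes, zero at the start; "torque": the same for the moment, N m; "finger_gap": finger opening in mm; "gripper_force": force on a finger pad.
Only numpy, scipy, OpenCV 4.12 (cv2) and the standard library are available. Lean on these libraries where they do the work, as an engineer would, in place of code of your own. Each camera call takes 0.05 s, during which the arm holds its last target. There are 200 camera calls.

## Working session

There is one attempt and no reset: what is moved stays moved. The work goes in short steps, each a Python script; the robot and the scene stay as the last script left them, time stands still between calls to the robot, and variables do not carry over. Pictures are saved under pics/ and viewed, at most 10 in all, crops included, and the job is handed in when it is done.

```bash
ls; mkdir -p pics
cat > h.py <<'E'
import numpy as np, cv2
from workcell import *
def cloud(c):
    r=c["range_z"]; v,u=np.mgrid[:480,:640]
    p=np.stack([(u-c["cx"])/c["fx"]*r,-(v-c["cy"])/c["fy"]*r,-r,np.ones_like(r)],-1)
    return (p@np.array(c["cam_to_world"]).T)[...,:3]
E
python3 - <<'E'
from h import *
for n in("top","side"):
    c=camera(n); cv2.imwrite(f"pics/{n}0.png",c["image"]); np.savez(f"{n}0.npz",P=cloud(c),I=c["image"],r=c["range_z"])
    print(n,{k:v for k,v in c.items() if k not in("image","range_z")})
s=read_state();print(s["time"],s["ft_force"],s["tool_rot"],s["finger_gap"],grip_point_offset)
E
```

```text
pics
top {'fx': 450.86543662042175, 'fy': 450.86543662042175, 'cx': 315.7703607647537, 'cy': 241.5453143824008, 'cam_to_world': array([[-2.29557679e-02,  9.84181704e-01, -1.75668455e-01,
         2.03607216e+02],
       [-9.99483927e-01, -2.65422917e-02, -1.80938395e-02,
         8.45941999e+00],
       [-2.24702692e-02,  1.75162439e-01,  9.84283093e-01,
         1.00756214e+03],
       [ 0.00000000e+00,  0.00000000e+00,  0.00000000e+00,
         1.00000000e+00]])}
side {'fx': 594.9106908882555, 'fy': 594.9106908882555, 'cx': 316.03001444285076, 'cy': 236.23130640097014, 'cam_to_world': array([[-8.45265414e-01,  2.26314720e-01, -4.84053745e-01,
        -4.28730219e+02],
       [-5.34341004e-01, -3.53818513e-01,  7.67653666e-01,
         1.27643043e+03],
       [ 2.46414820e-03,  9.07520858e-01,  4.19999787e-01,
         7.29646999e+02],
       [ 0.00000000e+00,  0.00000000e+00,  0.00000000e+00,
         1.00000000e+00]])}
0.1 [ 0.21165789 -0.47173758  0.12007755] [[-9.73950650e-01  2.26759988e-01 -1.96062824e-04]
 [ 2.26760071e-01  9.73950166e-01 -9.72160128e-04]
 [-2.94915989e-05 -9.91295209e-04 -9.99999508e-01]] 85.40245049954989 -18.700000000000003
```

View pics/top0.png

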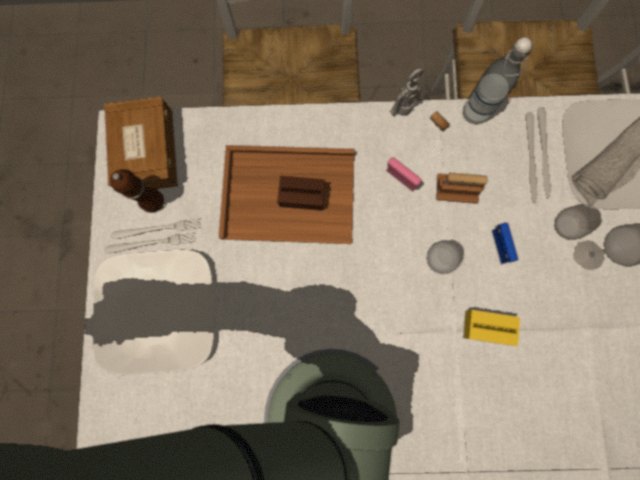

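View pics/side0.png

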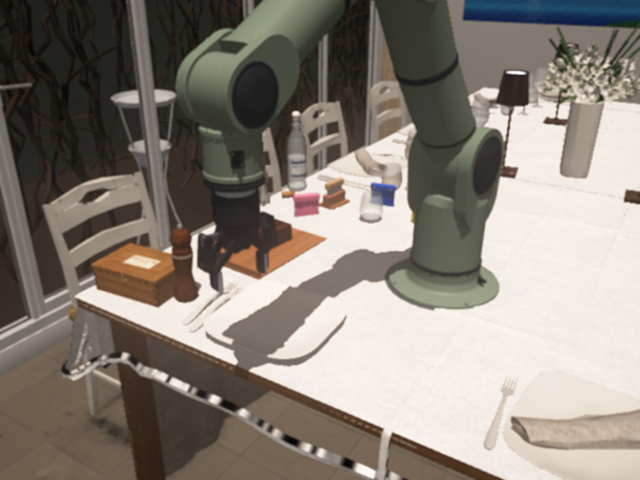

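The top view shows the light-wood-handled scraper in the rack at about (466,181), a pink look-alike at (404,173) and a blue one at (505,242). The light-wood one fits because it alone stands in a wooden rack. The dark block is on the tray at (303,192) and the yellow look-alike is at (492,326), so the dark one is meant. The tumbler is at (445,256), the mill at (140,190). I'll confirm in a crop and measure.

Run:
```python
from h import *
d=np.load("top0.npz");P=d["P"];I=d["I"]
a=cv2.resize(I[130:280,210:370],None,fx=2.4,fy=2.4,interpolation=2);b=cv2.resize(I[130:280,380:540],None,fx=2.4,fy=2.4,interpolation=2)
cv2.imwrite("pics/crop.png",np.hstack([a,b]))
def rep(n,u0,u1,v0,v1,z0,z1):
    Q=P[v0:v1,u0:u1].reshape(-1,3);Q=Q[(Q[:,2]>z0)&(Q[:,2]<z1)]
    if len(Q)<4:print(n,len(Q));return
    (c,s,_)=r=cv2.minAreaRect(Q[:,:2].astype(np.float32));bx=cv2.boxPoints(r)
    e=bx[1]-bx[0];f=bx[2]-bx[1];l=e if np.hypot(*e)>np.hypot(*f) else f
    print(n,len(Q),"c",np.round(c,1),"size",np.round(s,1),"ang long",round(np.degrees(np.arctan2(l[1],l[0]))%180,1),"z",np.median(Q[:,2]).round(1))
rep("table",380,400,220,290,-20,20)
rep("block",270,335,165,220,46,65)
rep("tray",215,360,140,250,3,12)
rep("rails",215,360,140,250,17,32)
rep("handle",425,500,165,210,72,100)
rep("rack",425,500,165,210,34,50)
rep("tumbler",420,475,230,280,60,110)
rep("tumblerall",420,475,230,280,15,110)
rep("pink",385,425,150,195,15,110); rep("blue",490,525,220,270,15,110)
rep("mill",105,170,165,215,100,230)
```

```text
table 1397 c [ 350.7 -138.3] size [ 43.9 158.7] ang long 177.0 z -0.2
block 1122 c [490.   57.2] size [100.4  61.5] ang long 83.2 z 53.5
tray 9203 c [498.2  93.8] size [338.9 261.5] ang long 88.4 z 6.0
rails 1374 c [495.7  89.8] size [301.3 219.9] ang long 86.8 z 23.5
handle 395 c [ 498.3 -298.4] size [82.3 21.7] ang long 83.6 z 82.7
rack 324 c [ 497.  -298.9] size [97.6 29.9] ang long 81.9 z 40.7
tumbler 319 c [ 335.3 -247.9] size [66.5 66.7] ang long 174.5 z 75.1
tumblerall 754 c [ 336.3 -247.5] size [70.4 73. ] ang long 138.1 z 53.1
pink 520 c [ 520.8 -168.2] size [83.7 20.8] ang long 47.5 z 71.5
blue 629 c [ 360.3 -376.1] size [84.1 20.6] ang long 10.9 z 70.3
mill 795 c [486.6 400.7] size [43.5 49.5] ang long 159.4 z 164.0
```

View pics/crop.png

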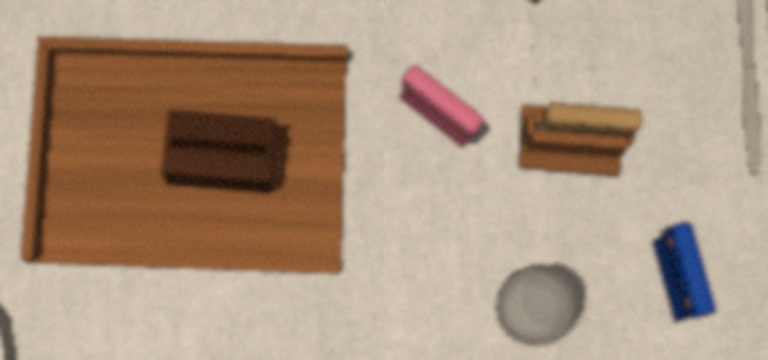

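The crop confirms it: the light-wood handle stands in the brown rack (right half), and the dark slotted block is on the tray (left half). Next I check IK for both gripper signs and move above the scraper.

```bash
cat >> h.py <<'E'
def R(deg,s=1):  # deg: direction of the object's long (y) axis; fingers close across it
    t=np.radians(deg-90); y=s*np.array([np.cos(t),np.sin(t),0]); z=np.array([0,0,-1.]); return np.stack([np.cross(y,z),y,z],1)
E
python3 - <<'E'
from h import *
for s in(1,-1):
    for p,a in(([498.3,-298.4,53],83),([498,-298,250],83),([490,57,65],83.2),([568,174,65],86.8)):
        q=inverse_kinematics(p,R(a,s)); print(s,p,None if q is None else np.round(q,2))
E
```

```text
1 [498.3, -298.4, 53] [ 0.15  0.75  0.42  1.86 -0.48  0.64  0.74]
1 [498, -298, 250] [ 0.01  0.5   0.61  1.72 -0.33  1.03  0.62]
1 [490, 57, 65] [-0.5   0.62  0.36  2.08 -0.43  0.51  0.06]
1 [568, 174, 65] [-0.66  0.74  0.39  1.82 -0.42  0.67 -0.08]
-1 [498.3, -298.4, 53] [-0.24  1.17  1.22  1.88 -1.26  1.13 -1.77]
-1 [498, -298, 250] [-0.28  0.77  1.23  1.74 -0.78  1.21 -2.11]
-1 [490, 57, 65] [-0.03  0.59 -0.27  2.06  0.3   0.53  2.51]
-1 [568, 174, 65] [-0.17  0.71 -0.33  1.79  0.34  0.7   2.4 ]
```

Run:
```python
from h import *
s=read_state(); p=s["eef_pos"]
movel([p[0],p[1],330],max_speed=250)
movep([480,120,330],R(83)); movep([498.3,-298.4,200],R(83))
c=camera("side"); cv2.imwrite("pics/side1.png",c["image"]); np.savez("side1.npz",P=cloud(c),I=c["image"])
c2=camera("top"); np.savez("top1.npz",P=cloud(c2),I=c2["image"])
print(read_state()["time"])
def fit(P,box,z0,z1):
    Q=P.reshape(-1,3); m=(Q[:,0]>box[0])&(Q[:,0]<box[1])&(Q[:,1]>box[2])&(Q[:,1]<box[3])&(Q[:,2]>z0)&(Q[:,2]<z1);Q=Q[m]
    if len(Q)<5: return len(Q)
    r=cv2.minAreaRect(Q[:,:2].astype(np.float32)); k=np.linalg.eigh(np.cov(Q[:,:2].T))[1][:,1]
    return len(Q),np.round(r[0],1),np.round(r[1],1),round(r[2],1),"pca",round(np.degrees(np.arctan2(k[1],k[0]))%180,1),np.median(Q[:,2]).round(1)
for n,P in(("side",cloud(c)),("top",cloud(c2))):
    print(n,"block",fit(P,(420,560,-10,130),49,60)); print(n,"handle",fit(P,(440,560,-360,-235),76,92))
    print(n,"rails",fit(P,(350,650,-100,270),20,28))
```

```text
4.4833
side block (369, array([486.2,  55.8]), array([109.7,  68.4]), 82.1, 'pca', np.float64(84.3), np.float64(53.9))
side handle (81, array([ 492.2, -295.7]), array([83. , 21.9]), 81.4, 'pca', np.float64(81.5), np.float64(82.2))
side rails (595, array([493.8,  89.9]), array([307.3, 224.1]), 87.5, 'pca', np.float64(113.0), np.float64(23.8))
top block 0
top handle 0
top rails 0
```

View pics/side1.png

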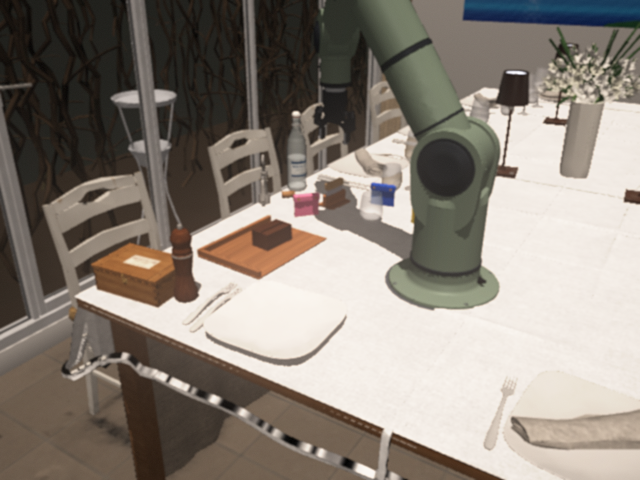

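The side view shows the gripper above the rack (333,187) and the block untouched at (272,235). Now the grasp and lift.

Run:
```python
from h import *
def st(n): s=read_state();print(n,round(s["time"],2),np.round(s["eef_pos"],1),"F",np.round(s["ft_force"],1),"T",np.round(s["torque"],2),"gap",round(s["finger_gap"],1),"gf",np.round(s["gripper_force"],1))
st("above")
print(movel([498.3,-298.4,53],max_speed=120,guard=15)); st("down")
clamp(); st("clamped")
print(movel([498.3,-298.4,110],max_speed=60,guard=25)); st("up")
movel([498.3,-298.4,220],max_speed=150); st("up2")
c=camera("side");P=cloud(c);np.savez("side2.npz",P=P,I=c["image"],r=c["range_z"])
cv2.imwrite("pics/side2.png",cv2.resize(c["image"][60:230,270:440],None,fx=3.5,fy=3.5,interpolation=2))
```

```text
above 4.48 [ 499.  -297.3  200.3] F [-0.1  0.6  0.6] T [ 0.03  0.   -0.01] gap 85.4 gf 0.0
False
down 5.86 [ 498.6 -298.6   53.6] F [0.5 1.  0.6] T [0.   0.03 0.02] gap 85.3 gf 0.0
clamped 6.47 [ 498.4 -298.5   53.2] F [-1.1  1.5  5.1] T [0.19 0.24 0.04] gap 19.1 gf 59.0
False
up 7.58 [ 498.1 -298.2  109.6] F [-0.9  0.  -1.9] T [-0.07 -0.03 -0.05] gap 19.3 gf 58.5
up2 8.46 [ 498.  -298.1  219.2] F [-0.2 -0.  -2.3] T [-0.03  0.03 -0.03] gap 19.2 gf 58.5
```

View pics/side2.png

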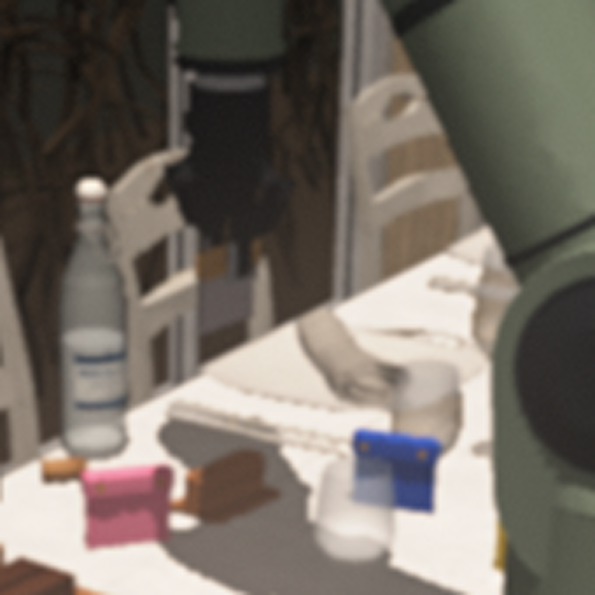

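The scraper is out of the rack, held by the handle with its blade hanging straight down. I take it over the block and compare blade with block in one side picture.

```bash
cat > m.py <<'E'
from h import *
movep([490,57.2,200],R(83.2)); movel([490,57.2,115],max_speed=120)
wait(0.3)
s=read_state();print(s["time"],np.round(s["eef_pos"],1))
Ps=[]
for i in range(3):
    c=camera("side");Ps.append(cloud(c))
np.savez("side3.npz",P=np.array(Ps),I=c["image"],e=s["eef_pos"],M=c["cam_to_world"])
cv2.imwrite("pics/side3.png",cv2.resize(c["image"][130:280,190:350],None,fx=4,fy=4,interpolation=2))
E
cat > fit.py <<'E'
from h import *
d=np.load("side3.npz");P=d["P"].reshape(-1,3)
for th in(83.2,):
  t=np.radians(th);ey=np.array([np.cos(t),np.sin(t),0]);ex=np.array([np.sin(t),-np.cos(t),0])
  L=(P-[490,57.2,0])@np.stack([ex,ey,[0,0,1]],1)
  def plane(n,ax,rng,zr,o,orng):
    m=(L[:,ax]>rng[0])&(L[:,ax]<rng[1])&(L[:,2]>zr[0])&(L[:,2]<zr[1])&(L[:,o]>orng[0])&(L[:,o]<orng[1]);Q=L[m]
    if len(Q)<10:print(n,len(Q));return
    for _ in range(4):
        k=np.polyfit(Q[:,o],Q[:,ax],1);r=Q[:,ax]-np.polyval(k,Q[:,o]);Q=Q[abs(r)<max(1.0,2*r.std())]
    print(n,len(Q),"at0",round(k[1],2),"mean",round(np.median(Q[:,ax]),2),"slope",round(k[0],4),"std",round(r.std(),2))
  plane("block -x face",0,(-40,-20),(14,46),1,(-42,42))
  plane("blade -x face",0,(-12,10),(77,112),1,(-34,34))
  plane("block +y end",1,(40,60),(14,46),0,(-24,24))
  plane("handle +y end",1,(30,52),(125,145),0,(-8,8))
  Q=L[(abs(L[:,0])<15)&(L[:,2]>77)&(L[:,2]<116)&(abs(L[:,1])<60)];print("blade y 2/98%",np.percentile(Q[:,1],[1,2,50,98,99]).round(1), "z",np.percentile(L[(abs(L[:,0])<12)&(L[:,2]>62)&(L[:,2]<160)&(abs(L[:,1])<34),2],[1,2]).round(1))
  Q=L[(L[:,0]<-24)&(L[:,0]>-36)&(L[:,2]>14)&(L[:,2]<46)&(abs(L[:,1])<60)];print("block face y",np.percentile(Q[:,1],[1,2,50,98,99]).round(1))
E
python3 m.py && python3 fit.py
```

```text
11.0083 [490.2  57.4 115.3]
block -x face 570 at0 -31.79 mean -31.87 slope -0.0031 std 1.9
blade -x face 481 at0 -3.18 mean -3.25 slope 0.0073 std 1.9
block +y end 348 at0 47.45 mean 47.45 slope -0.0023 std 1.9
handle +y end 67 at0 37.41 mean 37.3 slope 0.009 std 2.01
blade y 2/98% [-42.8 -41.5   1.8  37.1  38.6] z [73.4 74.2]
block face y [-50.9 -49.4   3.9  49.3  50.1]
```

View pics/side3.png

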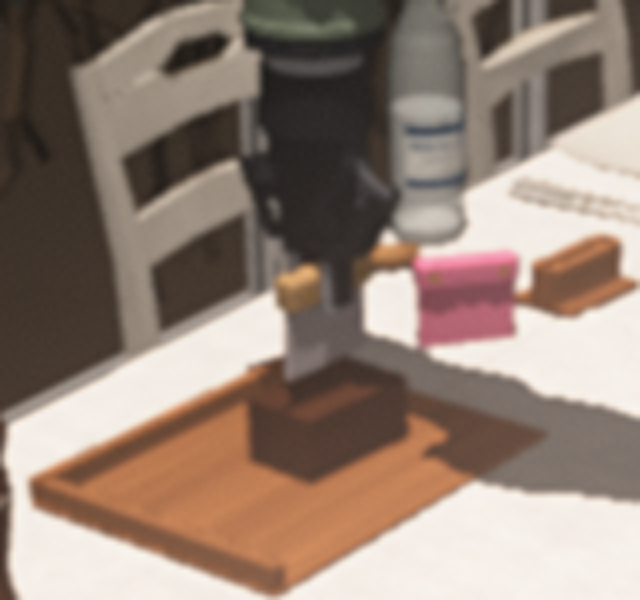

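The side crop shows the blade above the block's slot. The plane fits put it 0.6 mm off in x and 2 mm off in y, so I correct that and insert under guard.

Run:
```python
from h import *
def st(n): s=read_state();print(n,round(s["time"],2),np.round(s["eef_pos"],1),"F",np.round(s["ft_force"],1),"T",np.round(s["torque"],2),"gap",round(s["finger_gap"],1))
x,y=489.7,59.2
movel([x,y,104],max_speed=60); wait(.2); st("pre")
print(movel([x,y,88],max_speed=40,guard=8)); st("entry")
if read_state()["eef_pos"][2]<91:
    print(movel([x,y,64.5],max_speed=40,guard=10)); st("home")
```

```text
pre 11.69 [489.8  59.1 104.1] F [-0.8 -0.6 -1.5] T [-0.   -0.05 -0.05] gap 19.0
False
entry 12.24 [489.6  59.1  87.9] F [-0.3  0.  -0.5] T [-0.01 -0.01 -0.  ] gap 18.7
True
home 12.81 [489.5  59.2  65.2] F [-0.8  0.3  9.6] T [0.14 0.21 0.02] gap 19.3
```

It seated at TCP z 65.2, exactly the predicted depth. I hold briefly, then slide toward the corner while turning to the tray's angle.

```bash
cat >> h.py <<'E'
def st(n): s=read_state();f=s["ft_force"];print(n,round(s["time"],2),np.round(s["eef_pos"],1),"F",np.round(f,1),"T",np.round(s["torque"],2),"gap",round(s["finger_gap"],1));return s
t=np.radians(86.8);ey=np.array([np.cos(t),np.sin(t),0]);ex=np.array([np.sin(t),-np.cos(t),0])
E
python3 - <<'E'
from h import *
Z=65.3
movel([489.5,59.2,Z]); wait(.4); st("held")
seat=np.array([568.5,173.9,Z])
print(movel(seat-15*ex-20*ey,frame=R(86.8),max_speed=50,guard=25)); wait(.2); st("near")
p=seat-15*ex-20*ey
print(movel(p+25*ex,max_speed=20,guard=10)); s=st("x contact")
print("local", (s["eef_pos"]-seat)@ex,(s["eef_pos"]-seat)@ey)
c=camera("side");cv2.imwrite("pics/side4.png",cv2.resize(c["image"][140:290,180:340],None,fx=4,fy=4,interpolation=2))
E
```

```text
held 13.46 [489.5  59.2  65.2] F [-0.5  1.3  6.2] T [ 0.16  0.41 -0.09] gap 18.6
True
near 14.22 [492.5  62.7  65.2] F [-0.6 -2.9  6.4] T [-0.35  0.26  0.02] gap 19.4
True
x contact 14.98 [492.6  62.7  65.2] F [-1.4 -0.5  7.5] T [-0.12  0.42  0.09] gap 19.2
local -69.60014185474492 -115.27805031857042
```

View pics/side4.png

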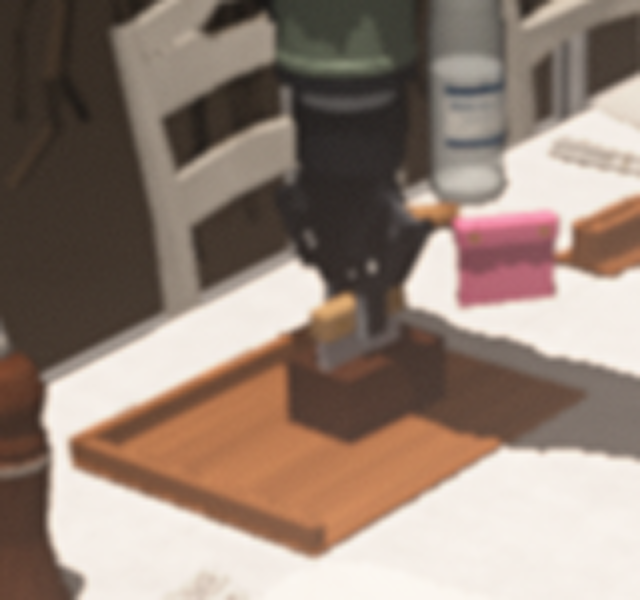

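Both guards tripped early, with the block about 3 mm along. The picture shows the scraper home and the block flat. The down-preload is probably raising the friction, so I ease up 1.5 mm (within tolerance) and slide again.

Run:
```python
from h import *
p=read_state()["eef_pos"]; p[2]=66.8
movel(p,max_speed=20); wait(.2); st("eased")
seat=np.array([568.5,173.9,66.8]); g=seat-15*ex-20*ey
for k in(.1,.3,.65,1):
    hit=movel(p+k*(g-p),frame=R(86.8) if k>.2 else None,max_speed=40,guard=20); s=st(hit)
    if hit: break
```

```text
eased 15.48 [492.5  62.7  66.7] F [ 0.9  0.1 -1.8] T [ 0.04  0.04 -0.  ] gap 19.1
False 15.91 [498.6  72.1  66.8] F [ 0.2  1.1 -1.8] T [-0.05 -0.01  0.04] gap 19.0
False 16.61 [510.6  90.5  66.8] F [ 1.2  0.2 -0.1] T [ 0.04 -0.04  0.03] gap 19.2
False 17.72 [531.3 122.1  66.8] F [-2.9 -4.6  0.1] T [-0.99  0.6   0.05] gap 18.8
False 18.82 [552.3 154.7  66.8] F [-2.5 -3.8  0.6] T [-0.88  0.38  0.01] gap 19.3
```

Run:
```python
from h import *
seat=np.array([568.5,173.9,66.8])
p=seat-15*ex-20*ey
print(movel(p+25*ex,max_speed=20,guard=9)); s=st("x"); print((s["eef_pos"]-seat)@ex)
p=s["eef_pos"]; p[2]=66.8
print(movel(p+33*ey,max_speed=20,guard=9)); s=st("y"); print((s["eef_pos"]-seat)@ex,(s["eef_pos"]-seat)@ey)
wait(.3);st("hold")
c=camera("side");np.savez("side5.npz",P=cloud(c),I=c["image"])
cv2.imwrite("pics/side5.png",cv2.resize(c["image"][150:300,160:320],None,fx=4,fy=4,interpolation=2))
```

```text
True
x 19.16 [552.4 154.5  66.4] F [-0.4  0.  -2.2] T [0.02 0.02 0.02] gap 19.4
-14.955542555626918
True
y 20.35 [553.5 179.   66.4] F [-0.1 -2.5 -0.1] T [-0.42 -0.12  0.02] gap 19.4
-15.285692930046606 4.267337813383421
hold 20.65 [553.1 179.   66. ] F [ 0.2 -1.1 -0.7] T [-0.28 -0.12  0.01] gap 18.9
```

View pics/side5.png

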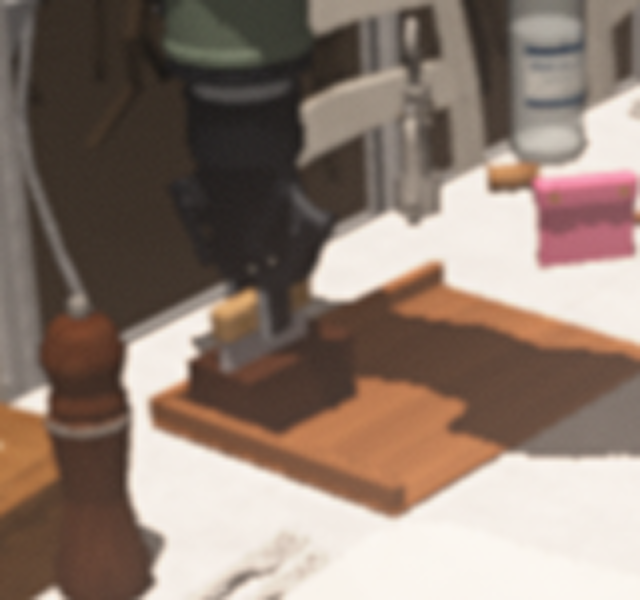

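The block travels with the scraper and now stands at the left rail, about 15 mm short of the far rail; the mill is clear at (85,440) in the crop. I step toward the far rail, reading the force at each step.

Run:
```python
from h import *
seat=np.array([568.5,173.9,66.8]); ly=2.5
movel(seat-12*ex+ly*ey,max_speed=15,guard=25)
def tr(lx,ly,n):
    h=movel(seat+lx*ex+ly*ey,max_speed=12,guard=30); wait(.1)
    F=np.mean([ (wait(.05),read_state()["ft_force"])[1] for _ in range(4)],0)
    e=read_state()["eef_pos"]-seat
    print(n,h,"cmd",lx,ly,"at",round(e@ex,2),round(e@ey,2),round(e[2],1),"Fx",round(F@ex,1),"Fy",round(F@ey,1),"Fz",round(F[2],1)); return F@ex,F@ey
for lx in[-6,-2,-1,0,1,2,3,4,5,6]:
    fx,fy=tr(lx,ly,"x")
    if lx>-2 and fx<-10: break
for ly in np.arange(3,10):
    fx,fy=tr(lx,ly,"y")
    if fy<-10: break
st("end")
```

```text
x False cmd -6 2.5 at -5.97 2.47 0.0 Fx -1.8 Fy 0.3 Fz -2.9
x False cmd -2 2.5 at -1.78 2.5 0.1 Fx -0.4 Fy 0.5 Fz -1.4
x False cmd -1 2.5 at -1.3 2.48 -0.0 Fx -4.8 Fy -0.1 Fz 2.1
x False cmd 0 2.5 at -0.04 2.54 0.0 Fx -4.1 Fy 0.4 Fz 1.0
x False cmd 1 2.5 at 0.84 2.52 -0.1 Fx -4.6 Fy -0.0 Fz 0.8
x False cmd 2 2.5 at 1.22 2.58 -0.2 Fx -8.5 Fy 1.0 Fz 2.5
x False cmd 3 2.5 at 1.55 2.66 -0.3 Fx -11.9 Fy 0.6 Fz 4.4
y False cmd 3 3 at 1.55 2.83 -0.4 Fx -11.7 Fy -0.5 Fz 3.2
y False cmd 3 4 at 1.61 3.31 -0.5 Fx -10.7 Fy -2.6 Fz 0.9
y False cmd 3 5 at 1.63 3.85 -0.6 Fx -10.6 Fy -4.9 Fz 0.5
y False cmd 3 6 at 1.63 4.22 -0.6 Fx -10.9 Fy -8.7 Fz 1.3
y False cmd 3 7 at 1.63 4.63 -0.5 Fx -11.7 Fy -10.7 Fz 2.7
end 28.35 [570.4 178.4  66.3] F [-12.4 -10.4   1.7] T [-2.46  2.93 -0.4 ] gap 19.0
```

Both rails are pressing back at about 11 N. I add a little more y push, then check with the camera.

Run:
```python
from h import *
seat=np.array([568.5,173.9,66.8])
movel(seat+3.5*ex+9*ey,max_speed=12,guard=30); wait(.5); s=st("end"); e=s["eef_pos"]-seat;print(e@ex,e@ey,s["ft_force"]@ex,s["ft_force"]@ey)
Ps=[]
for i in range(3): c=camera("side");Ps.append(cloud(c))
cv2.imwrite("pics/side6.png",cv2.resize(c["image"][150:300,150:310],None,fx=4,fy=4,interpolation=2))
L=(np.array(Ps).reshape(-1,3)-[568.5,173.9,6])@np.stack([ex,ey,[0,0,1]],1)
def plane(n,ax,rng,zr,o,orng):
    Q=L[(L[:,ax]>rng[0])&(L[:,ax]<rng[1])&(L[:,2]>zr[0])&(L[:,2]<zr[1])&(L[:,o]>orng[0])&(L[:,o]<orng[1])]
    if len(Q)<10:print(n,len(Q));return
    for _ in range(4):
        A=np.c_[Q[:,o],Q[:,2],np.ones(len(Q))];k=np.linalg.lstsq(A,Q[:,ax],rcond=None)[0];r=Q[:,ax]-A@k;Q=Q[abs(r)<2*r.std()]
    print(n,len(Q),np.median(Q[:,ax]).round(2),"yaw slope",k[0].round(4),"tilt slope",k[1].round(4))
plane("block -x",0,(-40,-20),(8,42),1,(-42,42)); plane("block +y",1,(42,58),(22,45),0,(-24,24))
plane("rail left outer",1,(54,70),(-4,16),0,(-150,30));plane("rail left inner? far inner",0,(25,40),(4,16),1,(-180,-60))
plane("block top z",2,(40,55),(40,55),0,(-26,-6))
```

```text
end 29.18 [570.7 179.2  66.4] F [-14.5 -15.7   9. ] T [-3.86  3.82 -0.08] gap 19.4
1.8901680219140566 5.433494220907431 -13.58460982592285 -16.46764035355499
block -x 667 -31.97 yaw slope 0.0039 tilt slope 0.0009
block +y 243 46.88 yaw slope -0.0244 tilt slope 0.0463
rail left outer 862 58.64 yaw slope -0.0069 tilt slope 0.0425
rail left inner? far inner 116 27.1 yaw slope 0.0099 tilt slope 0.0681
block top z 0 nan yaw slope 0.0 tilt slope 0.0
  ret = _var(a, axis=axis, dtype=dtype, out=out, ddof=ddof,
  arrmean = um.true_divide(arrmean, div, out=arrmean,
  ret = ret.dtype.type(ret / rcount)
  return _methods._mean(a, axis=axis, dtype=dtype,
  ret = ret.dtype.type(ret / rcount)
```

View pics/side6.png

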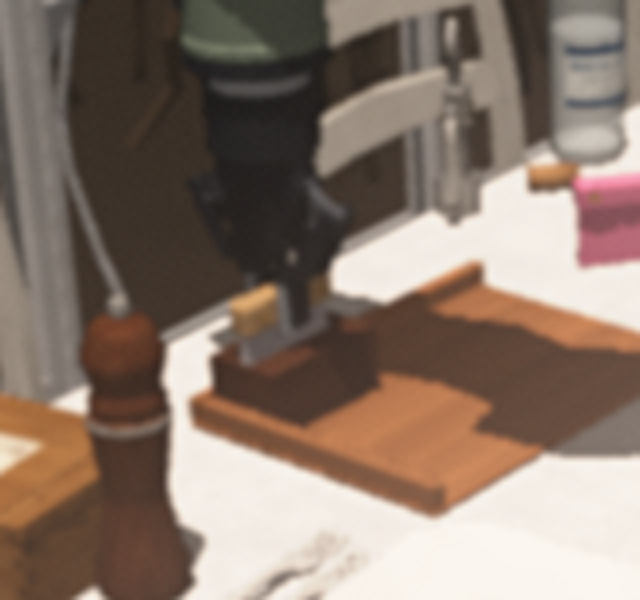

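The block sits in the corner visually, and its plane offsets match the earlier camera bias. One last check is the tilt of the block's top and of the handle.

Run:
```python
from h import *
P=np.array([cloud(camera("side")) for _ in range(3)]); s=st("now")
def top(n,P,o,B,xr,yr,zr):
    L=(P.reshape(-1,3)-o)@B; Q=L[(L[:,0]>xr[0])&(L[:,0]<xr[1])&(L[:,1]>yr[0])&(L[:,1]<yr[1])&(L[:,2]>zr[0])&(L[:,2]<zr[1])]
    for _ in range(3):
        A=np.c_[Q[:,:2],np.ones(len(Q))];k=np.linalg.lstsq(A,Q[:,2],rcond=None)[0];r=Q[:,2]-A@k;Q=Q[abs(r)<2.5*r.std()]
    print(n,len(Q),"slopes",k[:2].round(3),"z med",np.median(Q[:,2]).round(2))
B=np.stack([ex,ey,[0,0,1]],1)
a=np.radians(83.2);B0=np.stack([[np.sin(a),-np.cos(a),0],[np.cos(a),np.sin(a),0],[0,0,1]],1)
top("before",np.load("side3.npz")["P"],[490,57.2,6],B0,(-27,-7),(-46,46),(42,54))
top("now",P,[568.5,173.9,6],B,(-27,-7),(-46,46),(42,54))
top("handle top now",P,[568.5,173.9,6],B,(-10,10),(20,42),(82,98))
top("blade bottom strip/floor tray",P,[568.5,173.9,6],B,(-150,-60),(-100,40),(-4,4))
```

```text
now 29.48 [570.7 179.2  66.4] F [-15.1 -16.5   8.3] T [-3.9   3.78  0.03] gap 19.4
before 263 slopes [-0.056  0.001] z med 48.27
now 299 slopes [-0.034 -0.014] z med 49.35
handle top now 107 slopes [ 0.114 -0.108] z med 89.04
blade bottom strip/floor tray 1997 slopes [-0.001  0.002] z med 0.44
```

The block may be tilted slightly, by about 0.015 rad and 1 mm, because I'm pushing hard above rail height. I ease the side push and add some downward press.

Run:
```python
from h import *
seat=np.array([568.5,173.9,66.8])
def go(lx,ly,dz):
    movel(seat+lx*ex+ly*ey+[0,0,dz],max_speed=12,guard=40); wait(.3)
    s=read_state();e=s["eef_pos"]-seat;F=s["ft_force"];print((lx,ly,dz),"at",np.round([e@ex,e@ey,e[2]],2),"F",np.round([F@ex,F@ey,F[2]],1))
    P=np.array([cloud(camera("side")) for _ in range(4)])
    L=(P.reshape(-1,3)-[568.5,173.9,6])@np.stack([ex,ey,[0,0,1]],1)
    Q=L[(L[:,0]>-27)&(L[:,0]<-7)&(abs(L[:,1])<46)&(L[:,2]>42)&(L[:,2]<54)]
    for _ in range(3):
        A=np.c_[Q[:,:2],np.ones(len(Q))];k=np.linalg.lstsq(A,Q[:,2],rcond=None)[0];r=Q[:,2]-A@k;Q=Q[abs(r)<2.5*r.std()]
    print("  top slopes",k[:2].round(3),"z",np.median(Q[:,2]).round(2))
go(1,2,0); go(1,2,-2.5); go(2,4,-2.5); go(2.5,6,-2.5)
```

```text
(1, 2, 0) at [1.04 2.07 0.02] F [-3.   1.1 -2. ]
  top slopes [-0.026 -0.001] z 48.21
(1, 2, -2.5) at [ 1.01  1.72 -1.56] F [-3.4 -0.8 12. ]
  top slopes [-0.035 -0.   ] z 48.27
(2, 4, -2.5) at [ 1.42  1.88 -1.53] F [-16.2 -10.7  28. ]
  top slopes [-0.03  -0.004] z 48.39
(2.5, 6, -2.5) at [ 1.62  2.33 -1.44] F [-20.1 -17.5  33.7]
  top slopes [-0.026 -0.003] z 48.6
```

Run:
```python
from h import *
seat=np.array([568.5,173.9,66.8])
def go(lx,ly,dz):
    movel(seat+lx*ex+ly*ey+[0,0,dz],max_speed=12,guard=40); wait(.3)
    s=read_state();e=s["eef_pos"]-seat;F=s["ft_force"];print((lx,ly,dz),round(s["time"],1),"at",np.round([e@ex,e@ey,e[2]],2),"F",np.round([F@ex,F@ey,F[2]],1))
    P=np.array([cloud(camera("side")) for _ in range(4)])
    L=(P.reshape(-1,3)-[568.5,173.9,6])@np.stack([ex,ey,[0,0,1]],1)
    Q=L[(L[:,0]>-27)&(L[:,0]<-7)&(abs(L[:,1])<46)&(L[:,2]>42)&(L[:,2]<54)]
    for _ in range(3):
        A=np.c_[Q[:,:2],np.ones(len(Q))];k=np.linalg.lstsq(A,Q[:,2],rcond=None)[0];r=Q[:,2]-A@k;Q=Q[abs(r)<2.5*r.std()]
    print("  top slopes",k[:2].round(3),"z",np.median(Q[:,2]).round(2))
go(2,4,0); go(2.3,5.5,0); go(2.5,6.5,0); go(2.5,7,-.6)
```

```text
(2, 4, 0) 33.8 at [ 0.61  2.78 -1.3 ] F [ 0.2 -0.4 -0.9]
  top slopes [-0.027  0.004] z 48.22
(2.3, 5.5, 0) 34.7 at [ 1.55  4.71 -0.33] F [-4.9 -4.3 -2. ]
  top slopes [-0.063 -0.001] z 48.62
(2.5, 6.5, 0) 35.5 at [ 1.58  4.84 -0.31] F [-5.9 -8.7  0.5]
  top slopes [-0.04   0.002] z 48.76
(2.5, 7, -0.6) 36.2 at [ 1.61  4.92 -0.62] F [ -5.9 -12.2   7.6]
  top slopes [-0.056 -0.001] z 48.59
```

Run:
```python
from h import *
seat=np.array([568.5,173.9,66.8])
movel(seat+3.6*ex+7*ey+[0,0,-.4],max_speed=12,guard=40); wait(.6)
s=st("final");print(s["ft_force"]@ex,s["ft_force"]@ey)
print(finish_job())
```

```text
final 37.26 [570.5 178.7  66.2] F [-13.4  -9.8  10.3] T [-2.39  3.36 -0.17] gap 19.2
-12.828670761990612 -10.559551320991627
the job is handed in; nothing more can be done
None
```

I handed the job in at 37 s: the scraper is fully down in the dark block, and the block is pushed flat into the tray's corner. I was still gripping the handle, with about 13 N pushing toward the far rail and 11 N toward the left rail at the wrist. The judging result was not shown to me.

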